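Take a length off a flat bar with a locking tape measure

TASK

Take off the length from the free end of the flat bar to the chalk line with the tape measure that stands on the bar: let its hook drop over the free end, draw the case straight back along the bar against the spring until the front of the case is level with the chalk line, then press the thumb lock fully down. Leave the tape standing there on the bar, hooked and locked at that length, and leave the bushing, the wedge and the mallet where they are.

Things in the scene. Friction and masses are not known exactly. Their poses are not given: they have to be found in the camera images.
- bar: fixed flat steel bar 420 x 100 x 12 mm on timber packers, its top 37 mm above the bench. Origin: bench height, under the bar's middle. x runs along it to the free square end (x = +210 mm), y across (edges +-50 mm), z up. The other end is under a steel strap clamp (x -275 to -160 mm, up to 73 mm above the bench). Below the free end the bench is open.
- bar_end (a point): top edge of the bar's free end, middle of its width, 37 mm above the bench; axes as the bar's (x out of the end, along the bar)
- chalk_line: white chalk line, 3 mm thick and 94 mm long, drawn square across the bar's top face, 105 to 165 mm from the free end. Origin: middle of the line on the top face; axes as the bar's. It runs under the tape and shows on both sides of it.
- tape: pocket tape measure, 0.65 to 0.85 kg, bright metal case with black rubber edges, 82 long (x), 50 wide (y), 76 mm high, standing loose on the bar. Origin: centre of its base. x points to its front, about along the bar to the free end; z up. Front and back (x = +-41 mm) are upright faces to 45 mm high: push there, low, or grip across the width. Let go on the bar, its rubber base holds against the spring.
- tape_front (a point): bottom middle of the case's front face, 41 mm ahead of the tape's origin, at base height: this comes level with the chalk line. The yellow steel blade, 25 mm wide, leaves the case here (its top 6 mm above the base). Wound in, 15 mm stands out to the hook; it draws out to 185 mm against a spring of 2.2 to 2.8 N and winds in if nothing holds it.
- hook (a point): bottom of the inner face of the steel hook on the blade's end, a tab 24 mm wide, 3 mm thick. The blade is sprung down: at the start the hook rides on the bar, short of its end. Pushed beyond the end with the case it drops by itself until this point is 6 mm below the bar's top; drawn back, its inner face catches the bar's end.
- thumb_lock (a joint): thumb lock, a black ribbed button 20 x 24 mm on top of the case near its front. Value: how far it is pressed, in m: 0 is up (blade free), 0.0068 fully down (blade held). It slides straight down, resists with about 6 N until it stops hard, and stays where it is left.
- lock_top (a point): middle of the thumb lock's top face: 26 mm ahead of the tape's origin on its middle line, 88 mm above the bar's top when up, 81 mm when down (still 5 mm proud of the case)
- bushing: brass bushing, 48 mm outside, 50 mm high, standing on the bench beyond the bar's free end, to the left; origin at the centre of its underside. Leave it alone.
- wedge: red steel wedge, 120 x 32 x 30 mm, lying on the bench beyond the bar; origin at the centre of its underside. Leave it alone.
- mallet: nylon mallet with a wooden handle, 310 mm long, 45 mm high, lying on the bench beyond the bar; origin on its handle's line at bench height. Leave it alone.
Not all that is in view belongs to the job. There is more than one size of the tape; the job needs the middle-sized.

How it is judged:
On the way, in this order (a step that is already met when the one before it is completed fails the run):
1. the hook has dropped over the free end of the bar (x of hook in the frame of bar_end between -0.003 and 0.03 m and y of hook in the frame of bar_end between -0.03 and 0.03 m and z of hook in the frame of bar_end between -0.012 and -0.003 m), for 0.1 s.
2. with the lock still up and the hook caught on the end, the case has been drawn back to the chalk line (x of hook in the frame of bar_end between -0.003 and 0.003 m and y of hook in the frame of bar_end between -0.03 and 0.03 m and z of hook in the frame of bar_end between -0.012 and -0.003 m and x of tape_front in the frame of chalk_line between -0.005 and 0.005 m and value of joint thumb_lock below 0.003 m), for 0.2 s.
3. the thumb lock is fully down with the case still at the line (x of hook in the frame of bar_end between -0.003 and 0.003 m and y of hook in the frame of bar_end between -0.03 and 0.03 m and z of hook in the frame of bar_end between -0.012 and -0.003 m and x of tape_front in the frame of chalk_line between -0.005 and 0.005 m and value of joint thumb_lock above 0.0064 m), for 0.2 s.
At the end, for the whole second after the job is handed in: The tape stands at rest and upright on the bar, straight along it within 6 degrees, its hook over the free end with the inner face within 3 mm of the end, the front of the case level with the chalk line within 5 mm, and the thumb lock fully down (within 0.4 mm) (all of step 3 and z of tape in the frame of bar between 0.034 and 0.04 m and angle between tape's own z axis and vertical below 0.06 rad and angle between the x axis of tape and the x axis of bar, either way round below 0.1 rad and linear speed of tape below 0.01 m/s); the robot touches nothing.
It fails at once if the bushing is moved by more than 15 mm (distance of bushing from where it was at the start of the episode above 0.015 m).
It fails at once if the wedge is moved by more than 15 mm (distance of wedge from where it was at the start of the episode above 0.015 m).
It fails at once if the mallet is moved by more than 15 mm (distance of mallet from where it was at the start of the episode above 0.015 m).
It also fails if it takes over 61 s, if anything falls off the work surface, if the arm or the gripper's body presses on something with over 40 N, if the wrist force passes 120 N, or if a joint passes its speed limit or range.

ROBOT

A 7-joint arm with a two-finger parallel gripper is mounted at the origin on the work surface. World frame = base frame: x ahead of the robot, y to its left, z up, the work surface at z = 0. Lengths are in m, angles in rad, forces in N, time in s.
With the tool pointing down it reaches from about 0.425 to 0.925 m from the base axis. Payload 6.8 kg.
Tool frame: the origin (TCP) lies at the very end of the fingers, on their centre line; the grasp point (between the pads) lies bot.grip_point_offset behind it (bot.grip_point_offset is the distance from the TCP to the grasp point, in m); z points along the fingers, y is the line along which they close (so a half turn about z gives the same grasp; the last joint's range is limited). The gripper opens to 85 mm and grips with 20 to 120 N. Pads are 22 mm wide; open, the fingers measure 114 mm over their backs; the gripper's body (76 mm by 85 mm) begins 54 mm behind the grasp point. The pads swing forward as they close: fully open they stand 13 mm farther back than shut.
Start: joints at [-1.227, 0.477, 0.022, 1.555, -0.011, 1.109, -0.083], TCP at [0.295, 0.607, 0.231] pointing down, gripper open.
Joint ranges: [-2.96, 2.96], [-0.34, 2.1], [-1.41, 1.46], [0.24, 2.44], [-1.37, 4.51], [0.17, 1.92], [-2.96, 2.96]. Speed limits (rad/s): [2.39, 2.39, 3.14, 3.14, 3.14, 3.14, 3.14].

INTERFACE

Orientations are given as a unit quaternion [w, x, y, z].
In Python, from station import bot, imaging gives the robot as it stands. The module is installed in compiled form; this text tells all that it offers.
- The arm moves only by the tool carry_out, never from a script. Its argument "targets" is one flat list of numbers, 5 for each row, row after row: the closure in counts, from 0 (fully open) to 255 (shut), then the shift along the world's x, y, z in mm, then the turn about the world's z in degrees. A call has 1 to 20 rows; each row shifts and turns the commanded pose from where the row before left it; what a row does not reach is not made up. A row lasts 1/10 s, in which the tool goes at most 50 mm and 8.59 degrees, less where a joint would pass 70% of its speed; a pose out of reach is approached as far as the arm can. A call is refused whole if a number of a shift passes 50 or a number of a turn 8.59, either way. A call with a gripper value outside its range is refused whole. The fingers move at their own pace and stop on an object; "newtons" is the grip in N (left out, the last holds). Time passes only in rows, so rows that do not move let the fingers close. It gives the time, the measured TCP pose, the force, the opening and the grip force at its end, in the units of the state.
- bot.get_obs(): the state, without advancing time (a new reading comes with each control period).
- imaging.read_camera(name): name is "side" or "top"; returns a dict with "frame" (480x640x3 uint8, red, green, blue), "fov_y" (degrees; the focal length in pixels is half the picture's height over the tangent of half this angle, whatever the lens; pixels are square), "cx", "cy" (the principal point, pixels), "pose" (4x4, takes a point from camera to world coordinates). Camera axes: x right, y up, looking along -z (the intrinsics and any distortion apply to the point x, -y, -z); pixel columns grow to the right and rows downward; lengths in m; the calibration is good to about 2 mm. A picture is of the moment at which its call begins. There is no depth.
- bot.hand_in(): hands the job in; it is judged then, once.
The state is a dict: "t": time; "q": joint angles; "joint_vel": joint speeds; "joint_torque": joint torques, N m; "eef_pos": TCP position; "tool_rot": TCP orientation; "contact_force": force on the tool from outside, world axes, zero at the start; "torque": the same for the moment, N m; "gripper_width": opening from 0.0 (shut) to 1.0 (fully open); "grasp_force": force on a finger pad.
Only numpy, scipy, OpenCV 4.12 (cv2) and the standard library are available. Lean on these libraries where they do the work, as an engineer would, in place of code of your own. Each camera call takes 0.05 s, during which the arm holds its last target. There are 200 camera calls.

## Working session

There is one attempt and no reset: what is moved stays moved. The work goes in short steps, Python scripts to look and compute and a tool call to move; the robot and the scene stay as the last step left them, time stands still between calls to the robot, and variables do not carry over. Pictures are saved under pics/ and viewed, at most 10 in all, crops included, and the job is handed in when it is done.

Besides the shell and the picture viewer there is one more tool, called as a command line: name --argument value ..., lists and objects as JSON in quotes. carry_out: Moves the arm, as the interface text tells. Its arguments: {"type":"object","properties":{"targets":{"type":"array","items":{"type":"number"}},"newtons":{"type":"number"}},"required":["targets"]}

```bash
mkdir -p pics; cat > h.py <<'E'
import numpy as np, cv2
from station import bot, imaging
def snap(n,f):
    c=imaging.read_camera(n); cv2.imwrite('pics/'+f,c['frame'][:,:,::-1]); 
    np.save('pics/'+n+'.npy',np.array([c['fov_y'],c['cx'],c['cy'],*np.array(c['pose']).ravel()])); 
    ks=[k for k in c if k not in('frame',)]; return c
def cam(n):
    a=np.load('pics/'+n+'.npy'); return 240/np.tan(np.radians(a[0])/2),a[1],a[2],a[3:].reshape(4,4)
def ray(n,u,v):
    f,cx,cy,P=cam(n); d=P[:3,:3]@np.array([(u-cx)/f,-(v-cy)/f,-1]); return P[:3,3],d
def onz(n,u,v,z):
    o,d=ray(n,u,v); return o+d*(z-o[2])/d[2]
def tri(n1,p1,n2,p2):
    o1,d1=ray(n1,*p1);o2,d2=ray(n2,*p2)
    s=np.linalg.lstsq(np.stack([d1,-d2],1),o2-o1,rcond=None)[0]
    a,b=o1+s[0]*d1,o2+s[1]*d2; return (a+b)/2,np.linalg.norm(a-b)
def proj(n,p):
    f,cx,cy,P=cam(n); q=P[:3,:3].T@(np.array(p)-P[:3,3]); return cx+f*q[0]/-q[2],cy-f*q[1]/-q[2]
E
python3 - <<'E'
from h import *
for n in('side','top'):
    c=snap(n,n+'0.png'); print({k:v for k,v in c.items() if k!='frame'})
print(bot.get_obs(),bot.grip_point_offset)
E
```

```text
{'fov_y': 42.853842313734965, 'cx': 314.5837395359507, 'cy': 235.87602380857751, 'pose': array([[ 0.94908373,  0.2400912 , -0.20395169,  0.30488636],
       [-0.31501474,  0.7183648 , -0.62025619, -0.64299282],
       [-0.00240634,  0.65292284,  0.75742061,  1.08612376],
       [ 0.        ,  0.        ,  0.        ,  1.        ]])}
{'fov_y': 57.165261574900924, 'cx': 324.19009724598607, 'cy': 241.7663639566603, 'pose': array([[ 0.02150795,  0.98563405, -0.16751992,  0.45477019],
       [-0.99953935,  0.0176103 , -0.02471787,  0.12438126],
       [-0.0214127 ,  0.16797438,  0.98555878,  0.86669553],
       [ 0.        ,  0.        ,  0.        ,  1.        ]])}
{'t': 0.1, 'q': array([-1.22711157,  0.47769998,  0.02234907,  1.5563165 , -0.01152088,
        1.10932643, -0.08309537]), 'joint_vel': array([-3.05316964e-04, -1.16348042e-03,  9.10751796e-04, -1.41695326e-03,
        2.64294616e-05, -1.28942098e-03, -2.74709732e-03]), 'joint_torque': array([ 4.61857664e-03, -5.97757423e+01,  1.61384247e+00, -2.81951559e+01,
        1.28715090e-02,  4.99189046e-03, -2.71537331e-06]), 'eef_pos': array([0.29446441, 0.60680209, 0.23045001]), 'tool_rot': array([-1.31918989e-04,  2.23971204e-01,  9.74595425e-01, -8.00343187e-04]), 'contact_force': array([-0.62390777,  0.21470024, -0.60636363]), 'torque': array([ 0.01964389,  0.03840833, -0.03155217]), 'grasp_force': 0.0, 'gripper_width': 0.9982653198964109} 0.0187
```

View pics/side0.png

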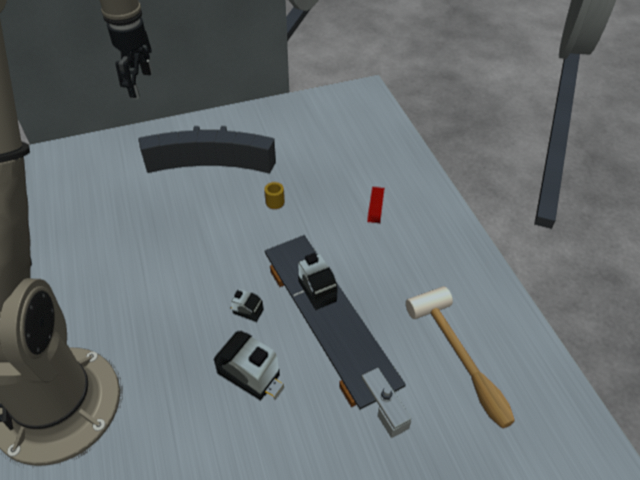

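View pics/top0.png

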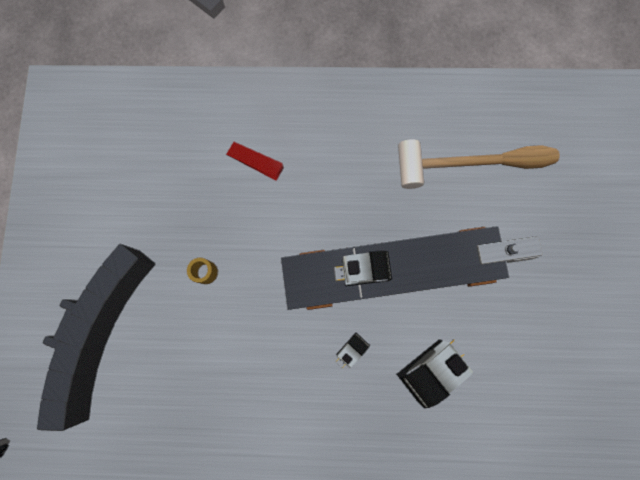

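Candidates for the tape: small one (top 352,350; side 246,303), large one (435,373; 250,362), and the middle-sized one standing on the bar (367,267; 318,280). The last fits the description. I'll check it in a close crop.

```bash
python3 - <<'E'
import cv2,numpy as np
a=cv2.imread('pics/top0.png')[215:325,270:420]; b=cv2.imread('pics/side0.png')[225:335,250:360]
a=cv2.resize(a,None,fx=5.2,fy=5.2,interpolation=cv2.INTER_CUBIC)[:300*2]
cv2.imwrite('pics/c1.png',a)
cv2.imwrite('pics/c2.png',cv2.resize(b,None,fx=5,fy=5,interpolation=cv2.INTER_CUBIC))
E
```

```text
(no output)
```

View pics/c1.png

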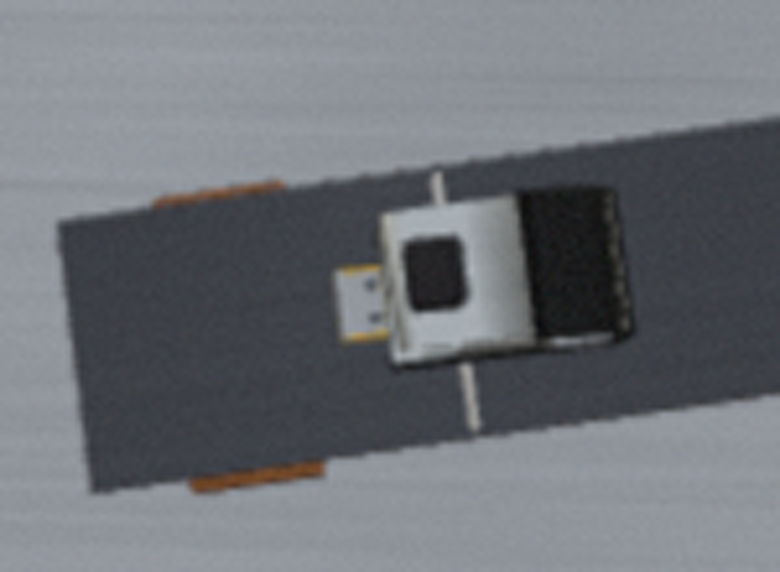

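View pics/c2.png

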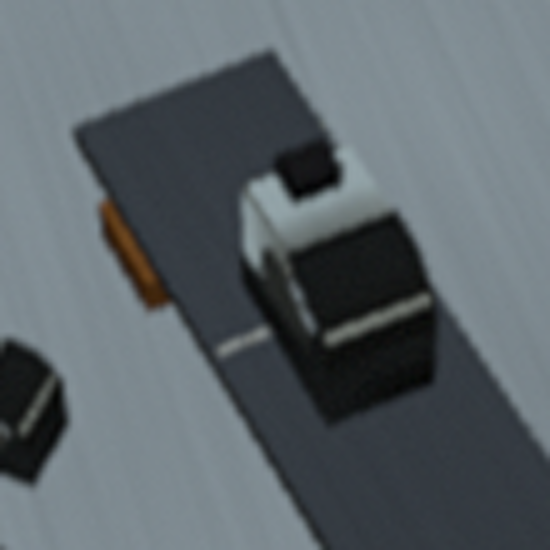

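Crops: the middle tape is on the bar. c1 shows bar end corners at (60,222) and (92,492), chalk ends (436,172) and (475,432), lock centre (436,273), and hook tip edge (335,268)-(345,340). c2 shows end corners (272,50) and (78,130), and lock about (308,165).

```bash
cat >> h.py <<'E'
T=lambda x,y:((x+.5)/5.2-.5+270,(y+.5)/5.2-.5+215)
S=lambda x,y:((x+.5)/5-.5+250,(y+.5)/5-.5+225)
E
python3 - <<'E'
from h import *
np.set_printoptions(precision=4,suppress=True)
print('corner far',tri('top',T(60,222),'side',S(272,50)),'near',tri('top',T(92,492),'side',S(78,130)))
print('chalk',tri('top',T(475,432),'side',S(220,354)))
print('lock',tri('top',T(436,273),'side',S(308,160)))
z=.037
c1,c2=onz('top',*T(60,222),z),onz('top',*T(92,492),z)
k1,k2=onz('top',*T(436,172),z),onz('top',*T(475,432),z)
e1,e2=onz('top',*T(780,118),z),onz('top',*T(780,393),z)
print('z37 corners',c1,c2,'side',onz('side',*S(272,50),z),onz('side',*S(78,130),z))
print('widths',np.linalg.norm(c1-c2),np.linalg.norm(k1-k2))
a=(c1-c2)[:2]; ax=np.array([-a[1],a[0]]); ax/=np.linalg.norm(ax); print('end normal ang',np.degrees(np.arctan2(ax[1],ax[0])),'edges',[np.degrees(np.arctan2(*(p-q)[[1,0]])) for p,q in((c1,e1),(c2,e2))], 'chalk', np.degrees(np.arctan2(*(k1-k2)[[1,0]])))
print('chalk mid',(k1+k2)/2,'end mid',(c1+c2)/2)
h=.037+.088
L=[onz('top',*T(*p),h) for p in((405,238),(466,238),(408,308),(468,308))]; print('lock corners',L,np.mean(L,0), 'side',onz('side',*S(308,160),h))
print('lock yaw',[np.degrees(np.arctan2(*(L[i]-L[j])[[1,0]])) for i,j in((0,1),(2,3))])
print('hook',onz('top',*T(335,268),z+.006),onz('top',*T(345,340),z+.006))
E
```

```text
corner far (array([0.5648, 0.2262, 0.0384]), np.float64(0.0012801533367448048)) near (array([0.4685, 0.2111, 0.036 ]), np.float64(0.003112538283884076))
chalk (array([0.4925, 0.074 , 0.0375]), np.float64(0.002879635273168393))
lock (array([0.5388, 0.0926, 0.1267]), np.float64(0.0012880691274593547))
z37 corners [0.5644 0.2265 0.037 ] [0.4669 0.2113 0.037 ] side [0.5658 0.2274 0.037 ] [0.4698 0.2099 0.037 ]
widths 0.09860247003314894 0.09542036292420608
end normal ang 98.87720775966721 edges [np.float64(99.35860697796574), np.float64(99.30884550584508)] chalk 9.023540374090821
chalk mid [0.5383 0.0818 0.037 ] end mid [0.5157 0.2189 0.037 ]
lock corners [array([0.5496, 0.1028, 0.125 ]), array([0.55 , 0.083, 0.125]), array([0.5268, 0.1016, 0.125 ]), array([0.5271, 0.0822, 0.125 ])] [0.5384 0.0924 0.125 ] side [0.5398 0.0939 0.125 ]
lock yaw [np.float64(91.07651661372215), np.float64(91.11435209588204)]
hook [0.5487 0.1256 0.043 ] [0.5228 0.1215 0.043 ]
```

carry_out --targets '[0,17.5,-38.5,0,-3.9,0,17.5,-38.5,0,-3.9,0,17.5,-38.5,0,-3.9,0,17.5,-38.5,0,-3.9,0,17.5,-38.5,0,-3.9,0,17.5,-38.5,0,-3.9,0,17.5,-38.5,0,-3.9,0,17.5,-38.5,0,-3.9,0,17.5,-38.5,0,-3.9,0,17.5,-38.5,0,-3.9,0,17.5,-38.5,0,-3.9,0,17.5,-38.5,0,-3.9,0,17.5,-38.5,0,-3.9,0,17.5,-38.5,0,-3.9,0,0,0,0,0,0,0,0,0,0]' --newtons 30

```text
t: 1.7
eef_pos: [0.5396, 0.0672, 0.231]
tool_rot: [-0.0, 0.647, 0.763, -0.0]
contact_force: [-0.3, 0.6, 0.1]
gripper_width: 1.001
grasp_force: 0.0
```

carry_out --targets '[0,0,0,-30,0,0,0,0,-30,0,0,0,0,-30,0,0,0,0,-20,0,0,0,0,-20,0,0,0,0,-20,0,0,0,0,-10,0,0,0,0,-8,0,0,0,0,0,0]'

```text
t: 2.6
eef_pos: [0.5391, 0.0689, 0.0627]
tool_rot: [-0.001, 0.646, 0.764, -0.0]
contact_force: [-0.2, -0.6, -0.2]
gripper_width: 0.999
grasp_force: 0.0
```

```bash
python3 - <<'E'
from h import *
c=snap('top','t1.png')
c2=snap('side','s1.png')
a=cv2.resize(c['frame'][205:335,270:420,::-1],(600,520),interpolation=cv2.INTER_CUBIC)
cv2.imwrite('pics/c3.png',cv2.resize(c2['frame'][205:335,240:390,::-1],(600,520),interpolation=cv2.INTER_CUBIC))
print(bot.get_obs()['contact_force'])
E
```

```text
[ 1.04278177  0.75626732 -0.06544971]
```

View pics/c3.png

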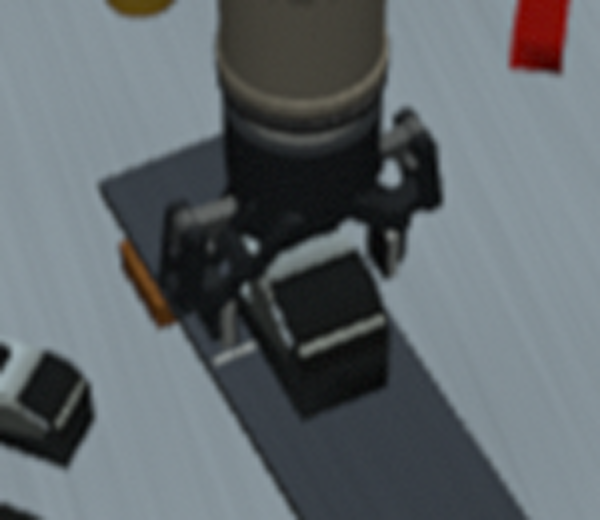

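Picture: the fingers straddle the case, clear on both sides, with the left one at (225,320) and the right one at (388,260). Closing.

carry_out --targets '[150,0,0,0,0,200,0,0,0,0,255,0,0,0,0,255,0,0,0,0,255,0,0,0,0,255,0,0,0,0,255,0,0,0,0,255,0,0,0,0,255,0,0,0,0,255,0,0,0,0]' --newtons 30

```text
t: 3.7
eef_pos: [0.5416, 0.0686, 0.0645]
tool_rot: [0.001, 0.646, 0.763, 0.002]
contact_force: [2.5, 0.2, 6.0]
gripper_width: 0.581
grasp_force: 31.2
```

carry_out --targets '[255,0,0,1,0,255,-1.4,8.9,0,0,255,-1.4,8.9,0,0,255,-1.4,8.9,0,0,255,-1.4,8.9,0,0,255,-1.5,8.9,0,0,255,-1.5,8.9,0,0,255,-1.5,8.9,0,0,255,-1.5,8.9,0,0,255,-1.4,8.9,0,0,255,-1.4,8.9,0,0,255,-1.4,8.9,0,0,255,-1.4,8.9,0,0,255,0,0,0,0,255,0,0,0,0,255,0,0,0,0]'

```text
t: 5.3
eef_pos: [0.5226, 0.1728, 0.0646]
tool_rot: [0.001, 0.647, 0.763, -0.001]
contact_force: [0.0, -5.2, 5.9]
gripper_width: 0.58
grasp_force: 33.1
```

```bash
python3 - <<'E'
from h import *
c=snap('top','t2.png'); c2=snap('side','s2.png')
g=lambda c,y,x:cv2.resize(c['frame'][y:y+150,x:x+100,::-1],(400,600),interpolation=cv2.INTER_CUBIC)
cv2.imwrite('pics/c4.png',np.hstack([g(c,190,240),g(c2,200,230)]))
print(bot.get_obs()['eef_pos'],bot.get_obs()['contact_force'])
E
```

```text
[0.52261667 0.17284237 0.06462062] [ 1.36116518 -5.85448497  5.35602358]
```

View pics/c4.png

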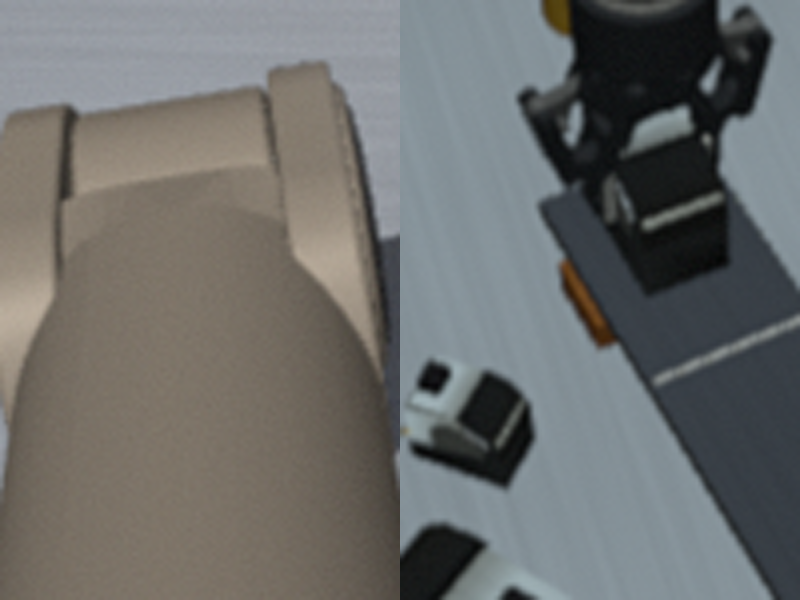

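carry_out --targets '[255,-0.5,3,0,0,255,-0.5,3,0,0,255,0,0,0,0,255,0,0,0,0,255,0,0,0,0]'

```text
t: 5.9
eef_pos: [0.5218, 0.1773, 0.0646]
tool_rot: [0.001, 0.647, 0.762, -0.001]
contact_force: [1.3, -8.6, 6.7]
gripper_width: 0.574
grasp_force: 33.1
```

```bash
python3 - <<'E'
from h import *
np.set_printoptions(precision=4,suppress=True)
P=lambda x,y:((x-400+.5)/4-.5+230,(y+.5)/4-.5+200)
u=np.array([np.cos(np.radians(99.2)),np.sin(np.radians(99.2))]);v=np.array([-u[1],u[0]])
E=np.array([.5165,.2188])
for nm,p in dict(b1=(650,295),b2=(728,266),k1=(656,382),k2=(799,319),corner=(545,203)).items():
    w=onz('side',*P(*p),.037)[:2]; print(nm,w,(w-E)@u,(w-E)@v)
E
```

```text
b1 [0.508  0.1304] -0.08593863770031555 0.02252510540940024
b2 [0.554  0.1358] -0.08788186263793843 -0.02371468961543717
k1 [0.4943 0.0748] -0.1385765882826006 0.04491885548038332
k2 [0.5787 0.0898] -0.13726306339892205 -0.04079460168294886
corner [0.4714 0.2101] -0.0013985032826532963 0.045877732951894776
```

carry_out --targets '[255,1.4,-8.9,0,0,255,1.4,-8.9,0,0,255,1.4,-8.9,0,0,255,1.4,-8.9,0,0,255,1.4,-8.9,0,0,255,1.5,-8.9,0,0,255,1.5,-8.9,0,0,255,1.5,-8.9,0,0,255,1.5,-8.9,0,0,255,1.4,-8.9,0,0,255,1.4,-8.9,0,0,255,1.4,-8.9,0,0,255,1.4,-8.9,0,0,255,1.4,-8.9,0,0,255,1.4,-8.9,0,0,255,0,0,0,0,255,0,0,0,0,255,0,0,0,0]'

```text
t: 7.7
eef_pos: [0.5421, 0.0509, 0.0646]
tool_rot: [-0.002, 0.645, 0.765, 0.001]
contact_force: [-2.8, 7.2, 6.3]
gripper_width: 0.581
grasp_force: 31.7
```

```bash
python3 - <<'E'
from h import *
c=snap('top','t3.png'); c2=snap('side','s3.png')
g=lambda c,y,x:cv2.resize(c['frame'][y:y+150,x:x+100,::-1],(400,600),interpolation=cv2.INTER_CUBIC)
cv2.imwrite('pics/c5.png',np.hstack([g(c,215,270),g(c2,220,260)]))
print(bot.get_obs()['eef_pos'],bot.get_obs()['contact_force'])
E
```

```text
[0.54205082 0.05094526 0.06458275] [-2.54852095  6.73736295  6.68256395]
```

View pics/c5.png

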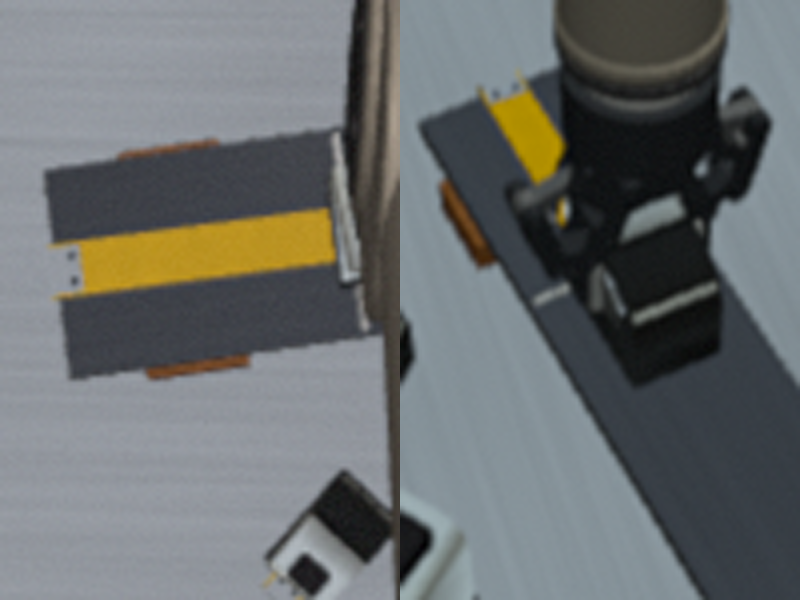

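Picture: the hook is over the end at left panel (52,270), the blade is drawn out, and the front is still just ahead of the chalk (363,315). In the right panel the back base corners are (638,385) and (718,352), and the chalk is at (535,300).

```bash
python3 - <<'E'
from h import *
np.set_printoptions(precision=4,suppress=True)
P=lambda x,y:((x-400+.5)/4-.5+260,(y+.5)/4-.5+220)
Q=lambda x,y:((x+.5)/4-.5+270,(y+.5)/4-.5+215)
u=np.array([np.cos(np.radians(99.2)),np.sin(np.radians(99.2))]);v=np.array([-u[1],u[0]])
E=np.array([.5165,.2188])
def pr(nm,w): w=w[:2]; print(nm,(w-E)@u,(w-E)@v)
for nm,p in dict(b1=(638,385),b2=(718,352),k1=(536,302),c=(420,125)).items(): pr(nm,onz('side',*P(*p),.037))
for nm,p,z in (('kt',(364,330),.037),('kt2',(359,290),.037),('c1',(45,172),.037),('c2',(70,378),.037),('f1@45',(333,132),.082),('f2@45',(344,283),.082),('blade1',(330,208),.043),('blade2',(336,262),.043)): pr(nm,onz('top',*Q(*p),z))
E
```

```text
b1 -0.208827987853495 0.021735252703945458
b2 -0.21011631128616765 -0.02410003472367247
k1 -0.1385765882826006 0.04491885548038332
c -0.0014171566855741098 0.04893227152700982
kt -0.13817790529931395 0.0470457324388488
kt2 -0.13869755523730276 0.028314119367866014
c1 0.0005337901239044311 -0.04791094835261646
c2 0.000802680099295577 0.04991793010983597
f1@45 -0.13489197962999203 -0.04083005258501776
f2@45 -0.12958507023687127 0.026911139665340332
blade1 -0.13067029997748122 -0.011153557537029242
blade2 -0.1296627783406619 0.014280834443520945
```

carry_out --targets '[255,0.5,-3,0,0,255,0.5,-3,0,0,255,0.5,-3,0,0,255,0,0,0,0,255,0,0,0,0,255,0,0,0,0,255,0,0,0,0]'

```text
t: 8.5
eef_pos: [0.5438, 0.043, 0.0645]
tool_rot: [-0.002, 0.645, 0.764, 0.001]
contact_force: [-1.3, 9.9, 5.7]
gripper_width: 0.577
grasp_force: 30.7
```

carry_out --targets '[200,0,0,0,0,100,0,0,0,0,0,0,0,0,0,0,0,0,0,0,0,0,0,0,0,0,0,0,0,0,0,0,0,0,0,0,0,0,10,0,0,0,0,30,0,0,0,0,40,0,0,0,0,40,0,255,0,-40,20,0,255,0,-40,0,0,255,0,-40,0,0,255,0,-40,0,0,255,0,0,0,0,255,0,0,0,0]'

```text
t: 10.2
eef_pos: [0.5442, -0.1224, 0.2049]
tool_rot: [0.0, 0.647, 0.762, 0.0]
contact_force: [-0.0, 0.5, 0.2]
gripper_width: 0.003
grasp_force: 0.0
```

```bash
python3 - <<'E'
from h import *
c=snap('top','t4.png'); c2=snap('side','s4.png')
g=lambda c,y,x:cv2.resize(c['frame'][y:y+120,x:x+160,::-1],(800,600),interpolation=cv2.INTER_CUBIC)
cv2.imwrite('pics/c6.png',g(c,210,270))
cv2.imwrite('pics/c7.png',g(c2,220,240))
print(bot.get_obs()['eef_pos'],bot.get_obs()['contact_force'])
E
```

```text
[ 0.54453787 -0.12003259  0.20452422] [ 0.02484371  0.32972505 -0.16256541]
```

View pics/c6.png

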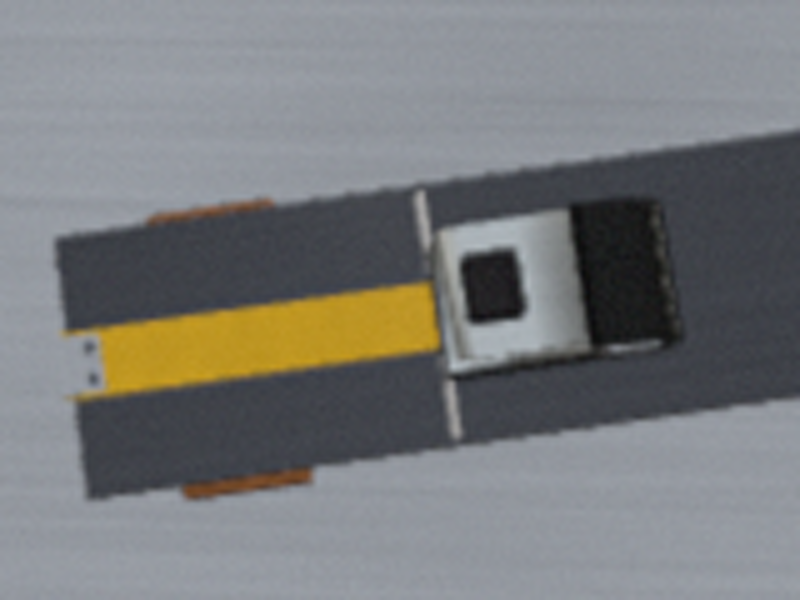

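Picture: hook over the end (70,365). The blade leaves the case at (437,317), right on the chalk line, which crosses there at x≈437. The lock is at (493,285).

```bash
python3 - <<'E'
from h import *
Q=lambda x,y:((x+.5)/5-.5+270,(y+.5)/5-.5+210)
print(onz('top',*Q(493,286),.125)); print(.5442)
E
```

```text
[0.53930147 0.06774961 0.125     ]
0.5442
```

carry_out --targets '[255,-1,37.5,0,0,255,-1,37.5,0,0,255,-1,37.5,0,0,255,-1,37.5,0,0,255,-1,37.5,0,0,255,0,0,-20,0,255,0,0,-20,0,255,0,0,-20,0,255,0,0,-10,0,255,0,0,0,0,255,0,0,0,0]'

```text
t: 11.4
eef_pos: [0.5397, 0.0667, 0.1348]
tool_rot: [0.0, 0.646, 0.764, 0.0]
contact_force: [0.9, 0.0, -0.3]
gripper_width: -0.003
grasp_force: 0.0
```

carry_out --targets '[255,0,0,-3,0,255,0,0,-3,0,255,0,0,-2,0,255,0,0,-2,0,255,0,0,-2,0,255,0,0,-1,0,255,0,0,-1,0,255,0,0,-1,0,255,0,0,0,0,255,0,0,0,0]'

```text
t: 12.4
eef_pos: [0.5396, 0.0661, 0.1197]
tool_rot: [0.0, 0.646, 0.763, 0.0]
contact_force: [-1.6, 0.1, 4.7]
gripper_width: 0.003
grasp_force: 2.7
```

carry_out --targets '[255,0,0,-1,0,255,0,0,-1,0,255,0,0,-1,0,255,0,0,-1,0,255,0,0,-1,0,255,0,0,0,0,255,0,0,0,0,255,0,0,0,0]'

```text
t: 13.2
eef_pos: [0.5404, 0.0662, 0.1177]
tool_rot: [-0.0, 0.646, 0.763, 0.001]
contact_force: [-10.6, -1.4, 34.7]
gripper_width: -0.005
grasp_force: 17.1
```

carry_out --targets '[255,0,0,2,0,255,0,0,2,0,255,0,0,5,0,255,0,0,20,0,255,0,0,40,0,255,0,-40,20,0,255,0,-40,0,0,255,0,-40,0,0,255,0,-40,0,0,255,0,0,0,0,255,0,0,0,0]'

```text
t: 14.3
eef_pos: [0.5392, -0.0948, 0.2032]
tool_rot: [-0.0, 0.647, 0.763, -0.0]
contact_force: [0.1, 0.7, -0.4]
gripper_width: 0.002
grasp_force: 0.0
```

```bash
python3 - <<'E'
from h import *
c=snap('top','t5.png'); c2=snap('side','s5.png')
g=lambda c,y,x:cv2.resize(c['frame'][y:y+120,x:x+80,::-1],(400,600),interpolation=cv2.INTER_CUBIC)
cv2.imwrite('pics/c8.png',np.hstack([cv2.resize(c['frame'][210:330,270:420,::-1],(500,400),interpolation=cv2.INTER_CUBIC),cv2.resize(c2['frame'][230:330,265:340,::-1],(300,400),interpolation=cv2.INTER_CUBIC)]))
a=cv2.imread('pics/t4.png').astype(int);b=cv2.imread('pics/t5.png').astype(int)
print(np.abs(a-b)[230:310,280:345].mean(),np.abs(a-b)[245:290,350:410].mean())
E
```

```text
1.7761538461538462 2.8492592592592594
```

View pics/c8.png

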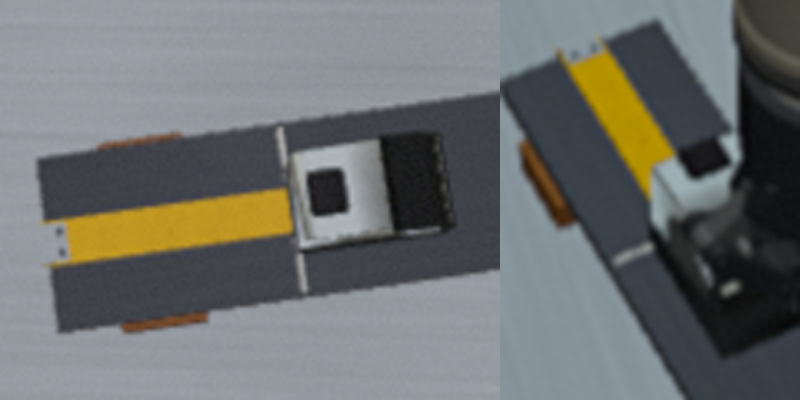

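The case front is at the chalk line (292,212), the hook is on the end (55,243), and the lock (327,190) sits lower after reaching its hard stop. Handing in.

```bash
python3 -c "
from station import bot
print(bot.hand_in())"
```

```text
the job is handed in; nothing more can be done
None
```

The job is handed in, with no verdict returned: the tape stands on the bar, hooked over the free end, its front at the chalk line as far as the last picture shows, and the thumb lock pressed to its hard stop.

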